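# Load a setting ring into a spring-loaded ring holder

### The job

Load the small plain setting ring into the spring-loaded ring holder: push the holder's sprung follower back with the ring, lower the ring flat onto the track behind the tongue, then ease it forward under the tongue until you feel it just touch the stop screw, and let go so that the follower clamps it there. Be gentle throughout: do not press hard on the holder, do not let the follower snap forward, and leave the other things on the desk where they are.

Things in the scene. Friction and masses are not known exactly. Their poses are not given: they have to be found in the camera images.
- ring_c (a point): Centre (half-way up) of the loose setting ring: a plain grey steel ring lying flat, outside diameter 40 mm, 22 mm high, about 0.17 kg. It is smooth and round, so any grasp yaw serves. A larger ring with a black band (59 mm) nearby is not the one meant.
- holder: Ring holder, grey metal fixture screwed down, 174 x 76 mm. Origin: on the desk at the inner face of the nose wall, on the track's centre line; x points back along the track from nose to follower, y across, z up. Track floor at z = 5 mm; guide rails' inner faces at y = -22 and 22, tops z = 10. Nose wall x = -12 to 0, y = -27 to 27, top z = 33.5. Rear block x = 120 to 142, top z = 38.
- tongue_tip (a point): Middle of the tip of the steel tongue, on its top face: holder (28, 0, 33.5) mm. The tongue, 16 mm wide (y = -8 to 8), runs from the nose wall over the track to this point, z = 30 to 33.5. The ring passes above it only with its bottom higher than z = 33.5, goes down behind it only with its centre between x = 49.5 and 57, and ends with its front part under it.
- stop_axis (a point): Where the stop screw (12 mm thick, knurled head before the nose) comes through the nose wall: holder (0, 0, 17) mm. The screw's end face stands 1 to 24 mm farther along holder x; this setting differs each time and is not reported, feel for it with a light touch (about 5 N, never over 10). The ring clamped against it has its centre 21 to 44 mm along x, at z = 16 (bottom on the floor, z = 5).
- load_point (a point): Point of the track floor, holder (53, 0, 5) mm, above which the ring's centre can go straight down behind the tongue while the follower is held back by the ring.
- follower_top (a point): Middle of the top edge of the follower plate's front face, 62 mm above the desk; a thumb flange leans back from there up to z = 71.
- follower: Sprung follower: upright steel plate 36 mm wide, 8 thick, z = 6 to 62 mm. Origin on the desk under the middle of its front face (toward the nose); axes as the holder's. At rest the face is at holder x = 32; it slides back 46 mm to a hard end. The spring pushes it to the nose, 3 N at rest, 6.7 N at full travel. Nothing latches it: the held ring keeps it back; if let go early it snaps forward.
Not all that is in view belongs to the job. Leave any purple look-alike of the part that bears ring_c alone.

How it is judged:
On the way, in this order (a step that is already met when the one before it is completed fails the run):
1. the follower is pushed back by the ring (its face at least 62 mm behind the nose wall) (x of follower in the frame of holder above 0.062 m and contact force between ring and follower above 1 N), for 0.1 s.
2. the ring is down on the track floor behind the tongue's root, flat (z of ring_c in the frame of holder between 0.0135 and 0.0185 m and x of ring_c in the frame of holder between 0.018 and 0.06 m and y of ring_c in the frame of holder between -0.005 and 0.005 m), for 0.1 s.
At the end, for the whole second after the job is handed in: The small ring lies flat (within 0.08 rad) on the track floor under the tongue (its centre 13.5 to 18.5 mm above the desk, within 4 mm of the track's centre line, 19.5 to 45.5 mm behind the nose wall), let go and at rest, with the follower pressing it against the stop screw with more than 2 N (z of ring_c in the frame of holder between 0.0135 and 0.0185 m and x of ring_c in the frame of holder between 0.0195 and 0.0455 m and y of ring_c in the frame of holder between -0.004 and 0.004 m and angle between ring_c's own z axis and vertical below 0.08 rad and contact force between ring and follower above 2 N and linear speed of each of ring, follower below 0.01 m/s); the robot touches nothing.
It fails at once if the ring presses on the holder (any of its parts) with more than 60 N (contact force between ring and holder above 60 N).
It fails at once if the ring presses on the stop screw with more than 12 N (contact force between ring and stop_screw above 12 N).
It fails at once if the fingers press on the holder with more than 25 N (contact force between the fingers and holder above 25 N).
It fails at once if the follower moves toward the nose faster than 0.2 m/s (it snaps) (velocity of joint follower below -0.2 m/s).
It fails at once if another thing on the desk is moved by more than 20 mm (distance of any of bottle, big_ring, nut, brass_part, loupe, parallel, plug, mouse from where it was at the start of the episode above 0.02 m).
It also fails if it takes over 40 s, if anything falls off the work surface, if the arm or the gripper's body presses on something with over 40 N, if the wrist force passes 120 N, or if a joint passes its speed limit or range.

### The arm

A 6-joint arm with a two-finger parallel gripper is mounted at the origin on a cart in front of the work surface, level with it; the furniture and walls round the work are solid. World frame = base frame: x ahead of the robot, y to its left, z up, the work surface at z = 0. Lengths are in m, angles in rad, forces in N, time in s.
With the tool pointing down it reaches from about 0.275 to 0.825 m from the base axis. Payload 4.9 kg.
Tool frame: the origin (TCP) lies midway between the tips of the shut fingers; the grasp point (between the pads) lies 19 mm behind it; z points along the fingers, y is the line along which they close (so a half turn about z gives the same grasp; the last joint's range is limited). The gripper opens to 85 mm and grips with 20 to 120 N. Pads are 22 mm wide; open, the fingers measure 114 mm over their backs; the gripper's body (76 mm by 85 mm) begins 54 mm behind the grasp point. The pads swing forward as they close: fully open they stand 13 mm farther back than shut.
Start: joints at [1.14, 0.326, -0.193, 1.052, 0, 1.437], TCP at [0.161, 0.526, 0.209] pointing down, gripper open.
Joint ranges: [-2.65, 2.65], [-0.97, 1.79], [-1.3, 1.35], [-1.93, 2.1], [-1.47, 1.37], [-3.14, 3.14]. Speed limits (rad/s): [2.57, 2.57, 3.14, 3.14, 3.14, 3.14].

### API

Orientations are given as a rotation vector (axis times angle).
In Python, from rig import manip, imaging gives the robot as it stands.
- The arm moves only by the shell command python3 -m crank 'ROWS' [FORCE]. ROWS is JSON, a list of rows, each an object of numbers: "dx", "dy", "dz": the shift along the tool's x, y, z in m; "ax", "ay", "az": the turn, a rotation vector about the tool's x, y, z in rad; "fingers": the gripper's target within -1 to 1 (fully open at 1, half-way at 0, shut at -1). In form: [{"dx": .., "dy": .., "dz": .., "ax": .., "ay": .., "az": .., "fingers": ..}, ...]. A call has 1 to 5 rows; each row shifts and turns the commanded pose from where the row before left it, along the tool's axes as they then stand; what a row does not reach is not made up. A row lasts 1/10 s, in which the tool goes at most 50 mm and 8.59 degrees, less where a joint would pass 70% of its speed; a pose out of reach is approached as far as the arm can. A call with a gripper value outside its range is refused whole. The fingers move at their own pace and stop on an object; FORCE is the grip in N (left out, the last holds). Time passes only in rows, so rows that do not move let the fingers close. It gives the time, the measured TCP pose, the force, the opening and the grip force at its end, in the units of the state.
- manip.state(): the state, without advancing time (a new reading comes with each control period).
- imaging.grab_frame(name): name is "scene" or "top"; returns the picture (420x560x3 uint8, red, green, blue); there is no depth.
- imaging.calibration(name): a dict with "fx", "fy", "cx", "cy" (pixels), "rvec" (rotation vector, rad) and "tvec" (3), from world to camera coordinates, as OpenCV has them. Camera axes: x right, y down, z forward; pixel columns grow to the right and rows downward; lengths in m; the calibration is good to about 2 mm. A picture is of the moment at which its call begins. calibration takes no time and is no camera call.
- manip.job_done(): hands the job in; it is judged then, once.
The state is a dict: "time": time; "joint_positions": joint angles; "joint_vel": joint speeds; "joint_torque": joint torques, N m; "tool_pos": TCP position; "tool_rot": TCP orientation; "contact_force": force on the tool from outside, world axes, zero at the start; "moment": the same for the moment, N m; "gripper_width": opening from 0.0 (shut) to 1.0 (fully open); "gripper_force": force on a finger pad.
Only numpy, scipy, OpenCV 4.12 (cv2) and the standard library are available. Lean on these libraries where they do the work, as an engineer would, in place of code of your own. Each camera call takes 0.05 s, during which the arm holds its last target. There are 200 camera calls.

## Working session

There is one attempt and no reset: what is moved stays moved. The work goes in short steps, Python scripts to look and compute and a shell command to move; the robot and the scene stay as the last step left them, time stands still between calls to the robot, and variables do not carry over. Pictures are saved under pics/ and viewed, at most 10 in all, crops included, and the job is handed in when it is done.

```bash
mkdir -p pics
python3 - <<'E'
from rig import manip, imaging
import cv2
print(manip.state())
for n in("scene","top"):
    print(n,imaging.calibration(n))
    cv2.imwrite(f"pics/{n}0.png",cv2.cvtColor(imaging.grab_frame(n),cv2.COLOR_RGB2BGR))
E
```

```text
{'time': 0.0, 'joint_positions': array([ 1.13976926e+00,  3.26914506e-01, -1.93600780e-01,  1.05205110e+00,
        8.66850030e-06,  1.43662944e+00]), 'joint_vel': array([-7.83974864e-04,  7.35750009e-04, -3.98273039e-04, -3.21495653e-04,
        7.34214398e-05,  2.16938307e-04]), 'joint_torque': array([-7.55416513e-04, -4.43401551e+01,  2.62442458e+01,  1.53771898e-02,
       -3.20092058e-04,  1.86555462e-05]), 'tool_pos': array([0.16058084, 0.52535736, 0.20821149]), 'tool_rot': array([-4.64522142e-01, -3.10655165e+00,  2.66589807e-03]), 'contact_force': array([-0.25996522, -0.11464309,  0.27856504]), 'moment': array([-0.00078895,  0.04666868,  0.04702661]), 'gripper_force': 0.0, 'gripper_width': 1.0007188302964454}
scene {'fx': 424.8290041438119, 'fy': 424.8290041438119, 'cx': 269.75914268271157, 'cy': 208.1793878766394, 'rvec': array([ 2.39233375, -0.57674345,  0.21129927]), 'tvec': array([-0.5744363 ,  0.22853382,  0.76852013])}
top {'fx': 419.4499799936019, 'fy': 419.4499799936019, 'cx': 281.14949111107023, 'cy': 203.68295996223696, 'rvec': array([ 2.1674527 , -2.13911064,  0.13563392]), 'tvec': array([-0.05462408,  0.60878966,  0.83934176])}
```

View pics/scene0.png

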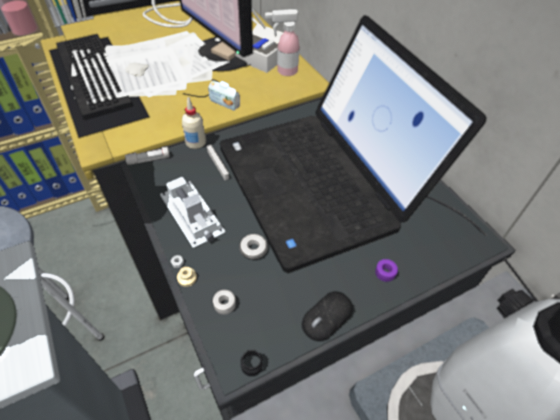

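View pics/top0.png

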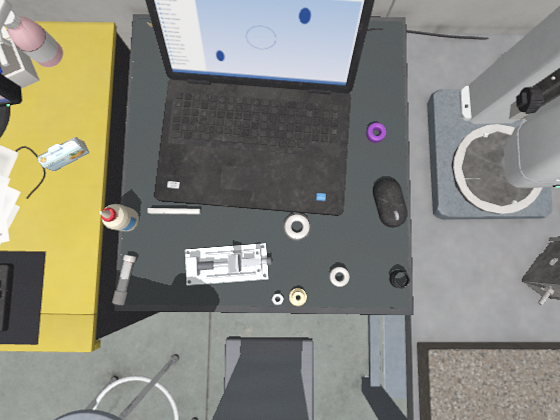

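The top view shows the small ring at about (340,277), the big ring at (297,226) and the purple decoy at (376,131). The holder spans about (186–270, 243–285). I'll measure these and zoom in on the holder.

```bash
cat > h.py <<'E'
import numpy as np,cv2
from rig import manip,imaging
def cam(n):
    c=imaging.calibration(n);K=np.array([[c['fx'],0,c['cx']],[0,c['fy'],c['cy']],[0,0,1]])
    return K,cv2.Rodrigues(c['rvec'])[0],c['tvec']
def ray(n,p,z):
    K,R,t=cam(n);d=R.T@np.linalg.inv(K)@np.array([p[0],p[1],1.]);o=-R.T@t
    return o+d*(z-o[2])/d[2]
def px(n,X):
    K,R,t=cam(n);q=K@(R@np.array(X,float)+t);return q[:2]/q[2]
def grab(n): return cv2.cvtColor(imaging.grab_frame(n),cv2.COLOR_RGB2BGR)
def blobs(img,x0,y0,x1,y1,th=110):
    g=cv2.cvtColor(img,cv2.COLOR_BGR2GRAY)[y0:y1,x0:x1]
    cs,_=cv2.findContours((g>th).astype('uint8'),cv2.RETR_EXTERNAL,cv2.CHAIN_APPROX_NONE)
    c=max(cs,key=cv2.contourArea);return c+np.array([x0,y0])
E
python3 - <<'E'
from h import *
T=cv2.imread('pics/top0.png');S=cv2.imread('pics/scene0.png')
for n,I,b in(("top",T,(322,260,358,294)),("scene",S,(208,284,242,318))):
    c=blobs(I,*b);e=cv2.minEnclosingCircle(c);r=cv2.minAreaRect(c);print(n,e,r,ray(n,r[0],.011),ray(n,r[0],.016))
c=blobs(T,176,235,276,292,130);print(cv2.minAreaRect(c))
a=cv2.resize(T[232:297,175:285],None,fx=5,fy=5,interpolation=cv2.INTER_CUBIC)
b=cv2.resize(S[165:255,150:240],None,fx=5,fy=5,interpolation=cv2.INTER_CUBIC)[:, :]
cv2.imwrite('pics/a.png',a);cv2.imwrite('pics/b.png',b)
E
```

```text
top ((339.10113525390625, 276.5224609375), 10.215301513671875) ((339.2500305175781, 276.7500305175781), (19.798988342285156, 19.091880798339844), 45.0) [ 0.45896628 -0.17138552  0.011     ] [ 0.45917514 -0.17071116  0.016     ]
scene ((223.77272033691406, 301.1363525390625), 12.449165344238281) ((223.0, 301.0), (24.0, 22.0), 90.0) [ 0.46082368 -0.16718348  0.011     ] [ 0.46017146 -0.16975405  0.016     ]
((227.3411865234375, 263.935302734375), (36.584224700927734, 85.51659393310547), 85.60128784179688)
```

View pics/a.png

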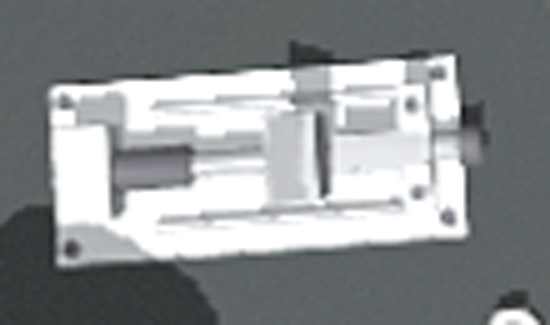

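View pics/b.png

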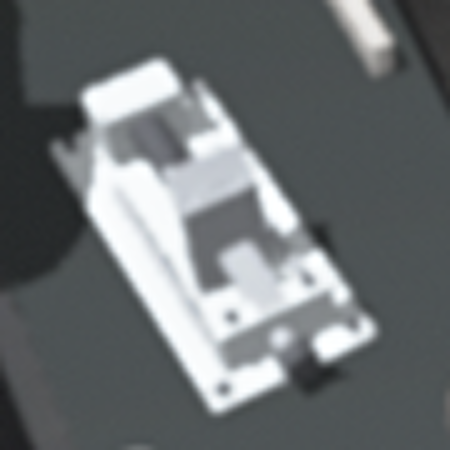

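Run:
```python
from h import *
print("base px",px("top",(0,0,0)),px("top",(.3,0,0)),px("scene",(.4,0,0)))
o=lambda n,p:((p[0]+.5)/5-.5+(175 if n=='top' else 150),(p[1]+.5)/5-.5+(232 if n=='top' else 165))
F={'plateRL':('top',(50,88),.004),'plateFL':('top',(455,57),.004),'plateFR':('top',(467,236),.004),'plateRR':('top',(57,267),.004),
'rearin1':('top',(108,126),.038),'rearin2':('top',(113,212),.038),'wallhole1':('top',(411,104),.0335),'wallhole2':('top',(418,192),.0335),
'folltop1':('top',(328,112),.062),'folltop2':('top',(330,198),.062),'follback1':('top',(272,115),.071),'follback2':('top',(266,200),.071),'wallout':('top',(430,145),.0335),
's_folltop1':('scene',(190,212),.062),'s_folltop2':('scene',(256,184),.062),'s_flange1':('scene',(165,178),.071),'s_flange2':('scene',(238,148),.071),'s_tongue1':('scene',(220,250),.0335),'s_tongue2':('scene',(248,238),.0335),'s_wh1':('scene',(232,317),.0335),'s_wh2':('scene',(307,277),.0335),'s_wallout1':('scene',(222,345),.0335),'s_wallout2':('scene',(332,290),.0335),'s_plateF1':('scene',(218,413),.0),'s_plateF2':('scene',(378,328),0),'s_rear1':('scene',(83,100),.038),'s_rear2':('scene',(165,58),.038)}
for k,(n,p,z) in F.items(): print(k,ray(n,o(n,p),z).round(4)*1000)
```

```text
base px [253.85182739 507.9175678 ] [256.95802638 352.42076311] [164.94058306 250.64763792]
plateRL [512.6 159.8   4. ]
plateFL [528.2 -14.1   4. ]
plateFR [452.3 -20.6   4. ]
plateRR [437.  153.6   4. ]
rearin1 [496.8 127.3  38. ]
rearin2 [461.8 123.9  38. ]
wallhole1 [507.5   2.6  33.5]
wallhole2 [471.4  -1.   33.5]
folltop1 [503.5  34.2  62. ]
folltop2 [469.4  32.5  62. ]
follback1 [502.   55.5  71. ]
follback2 [468.6  56.9  71. ]
wallout [490.7  -5.6  33.5]
s_folltop1 [473.3  37.6  62. ]
s_folltop2 [503.2  39.5  62. ]
s_flange1 [469.  52.  71.]
s_flange2 [501.9  53.8  71. ]
s_tongue1 [481.9  36.2  33.5]
s_tongue2 [494.9  37.   33.5]
s_wh1 [4.737e+02 4.000e-01 3.350e+01]
s_wh2 [509.3   5.8  33.5]
s_wallout1 [464.8 -11.3  33.5]
s_wallout2 [516.1  -5.4  33.5]
s_plateF1 [455.5 -18.6   0. ]
s_plateF2 [532.9  -8.3   0. ]
s_rear1 [457.  141.9  38. ]
s_rear2 [498.7 150.   38. ]
```

The holder's x axis points roughly along world +y, at a yaw of about 95°. Its origin is near (0.4895, 0.006) and the ring is at about (0.459, −0.170). First I turn the tool so that tool x lies along holder x.

```bash
cat >> h.py <<'E'
from scipy.spatial.transform import Rotation as Ro
YAW=np.radians(95.05);O=np.array([.4895,.006,0])
HX=np.array([np.cos(YAW),np.sin(YAW),0]);HY=np.array([-HX[1],HX[0],0])
RH=np.array([HX,HY,[0,0,1]])
RT=np.array([HX,-HY,[0,0,-1]]).T
def report(target=None):
    s=manip.state();R=Ro.from_rotvec(s['tool_rot'])
    print('t %.2f'%s['time'],'world',(s['tool_pos']*1e3).round(1),'holder',(RH@(s['tool_pos']-O)*1e3).round(1),'F(h)',(RH@s['contact_force']).round(2),'M',s['moment'].round(2),'w',round(s['gripper_width'],3),'gf',round(s['gripper_force'],1))
    print('turn left',(R.inv()*Ro.from_matrix(RT)).as_rotvec().round(4), '' if target is None else ('shift',(RT.T@(np.array(target)-s['tool_pos'])*1e3).round(1)))
E
python3 -m crank '[{"az":0.148},{"az":0.148},{"az":0.148},{"az":0.148},{"az":0.148}]'
python3 -m crank '[{"az":0.148},{"az":0.148},{"az":0.148},{},{}]'
python3 -c "
from h import *
report((.4594,-.170,.10))"
```

```text
t 0.10 world [160.6 525.5 208.3] holder [546.4 281.9 208.3] F(h) [ 0.65 -0.06  0.3 ] M [ 0.01 -0.    0.05] w 0.997 gf 0.0
turn left [-1.5000e-03  7.0000e-04  1.1859e+00] ('shift', array([-719.1,  236.4,  108.3]))invalid input
invalid input
```

```bash
python3 -m crank '[{"dx":0,"dy":0,"dz":0,"ax":0,"ay":0,"az":0.148,"fingers":1},{"dx":0,"dy":0,"dz":0,"ax":0,"ay":0,"az":0.148,"fingers":1},{"dx":0,"dy":0,"dz":0,"ax":0,"ay":0,"az":0.148,"fingers":1},{"dx":0,"dy":0,"dz":0,"ax":0,"ay":0,"az":0.148,"fingers":1},{"dx":0,"dy":0,"dz":0,"ax":0,"ay":0,"az":0.148,"fingers":1}]'
python3 -c "
from h import *
report((.4594,-.170,.10))"
```

```text
time: 0.6
tool_pos: [0.1607, 0.5256, 0.2085]
tool_rot: [1.565, 2.724, -0.002]
contact_force: [0.6, 0.2, -0.9]
gripper_width: 1.0
gripper_force: 0.0
t 0.60 world [160.7 525.6 208.5] holder [546.5 281.8 208.5] F(h) [ 0.1  -0.62 -0.87] M [-0.   -0.   -0.04] w 1.0 gf 0.0
turn left [-0.0007  0.0008  0.4397] ('shift', array([-719.2,  236.3,  108.5]))
```

```bash
python3 -m crank '[{"dx":0,"dy":0,"dz":0,"ax":0,"ay":0,"az":0.147,"fingers":1},{"dx":0,"dy":0,"dz":0,"ax":0,"ay":0,"az":0.147,"fingers":1},{"dx":0,"dy":0,"dz":0,"ax":0,"ay":0,"az":0.146,"fingers":1},{"dx":-0.036,"dy":0.012,"dz":0,"ax":0,"ay":0,"az":0,"fingers":1},{"dx":-0.036,"dy":0.012,"dz":0,"ax":0,"ay":0,"az":0,"fingers":1}]' >/dev/null
python3 -m crank '[{"dx":-0.036,"dy":0.012,"dz":0,"ax":0,"ay":0,"az":0,"fingers":1},{"dx":-0.036,"dy":0.012,"dz":0,"ax":0,"ay":0,"az":0,"fingers":1},{"dx":-0.036,"dy":0.012,"dz":0,"ax":0,"ay":0,"az":0,"fingers":1},{"dx":-0.036,"dy":0.012,"dz":0,"ax":0,"ay":0,"az":0,"fingers":1},{"dx":-0.036,"dy":0.012,"dz":0,"ax":0,"ay":0,"az":0,"fingers":1}]' >/dev/null
python3 -m crank '[{"dx":-0.036,"dy":0.012,"dz":0,"ax":0,"ay":0,"az":0,"fingers":1},{"dx":-0.036,"dy":0.012,"dz":0,"ax":0,"ay":0,"az":0,"fingers":1},{"dx":-0.036,"dy":0.012,"dz":0,"ax":0,"ay":0,"az":0,"fingers":1},{"dx":-0.036,"dy":0.012,"dz":0,"ax":0,"ay":0,"az":0,"fingers":1},{"dx":-0.036,"dy":0.012,"dz":0,"ax":0,"ay":0,"az":0,"fingers":1}]' >/dev/null
python3 -m crank '[{"dx":-0.036,"dy":0.012,"dz":0,"ax":0,"ay":0,"az":0,"fingers":1},{"dx":-0.036,"dy":0.012,"dz":0,"ax":0,"ay":0,"az":0,"fingers":1},{"dx":-0.036,"dy":0.012,"dz":0,"ax":0,"ay":0,"az":0,"fingers":1},{"dx":-0.036,"dy":0.012,"dz":0,"ax":0,"ay":0,"az":0,"fingers":1},{"dx":-0.036,"dy":0.012,"dz":0,"ax":0,"ay":0,"az":0,"fingers":1}]' 
python3 -c "
from h import *
report((.4594,-.170,.10))"
```

```text
time: 2.6
tool_pos: [0.4215, -0.0657, 0.2088]
tool_rot: [-2.115, -2.323, -0.0]
contact_force: [-0.1, 0.9, 0.0]
gripper_width: 0.998
gripper_force: 0.0
t 2.60 world [421.5 -65.7 208.8] holder [-65.4  74.1 208.8] F(h) [ 0.94 -0.01  0.02] M [ 0.07 -0.02  0.04] w 0.998 gf 0.0
turn left [-0.0003 -0.0003  0.0054] ('shift', array([-107.2,   28.6,  108.8]))
```

```bash
python3 -m crank '[{"dx":-0.036,"dy":0.0096,"dz":0,"ax":0,"ay":0,"az":0.005,"fingers":1},{"dx":-0.036,"dy":0.0095,"dz":0,"ax":0,"ay":0,"az":0,"fingers":1},{"dx":-0.0355,"dy":0.0095,"dz":0.03,"ax":0,"ay":0,"az":0,"fingers":1},{"dx":0,"dy":0,"dz":0.04,"ax":0,"ay":0,"az":0,"fingers":1},{"dx":0,"dy":0,"dz":0.04,"ax":0,"ay":0,"az":0,"fingers":1}]' >/dev/null
python3 -m crank '[{"dx":0,"dy":0,"dz":0.03,"ax":0,"ay":0,"az":0,"fingers":1},{"dx":0,"dy":0,"dz":0,"ax":0,"ay":0,"az":0,"fingers":1},{"dx":0,"dy":0,"dz":0,"ax":0,"ay":0,"az":0,"fingers":1}]'
python3 -c "
from h import *
report((.4594,-.170,.005))
t=grab('top');s=grab('scene')
cv2.imwrite('pics/c.png',np.hstack([cv2.resize(t[230:330,290:390],(400,400),interpolation=2),cv2.resize(s[240:340,180:280],(400,400),interpolation=2)]))"
```

```text
time: 3.4
tool_pos: [0.4593, -0.1684, 0.0691]
tool_rot: [-2.119, -2.317, 0.001]
contact_force: [0.4, 0.2, 0.0]
gripper_width: 1.005
gripper_force: 0.0
t 3.40 world [ 459.3 -168.4   69.1] holder [-171.1   45.5   69.1] F(h) [ 0.13 -0.41  0.03] M [-0.02 -0.   -0.04] w 1.005 gf 0.0
turn left [-0.0013 -0.0008  0.0009] ('shift', array([-1.6,  0. , 64.1]))
```

View pics/c.png

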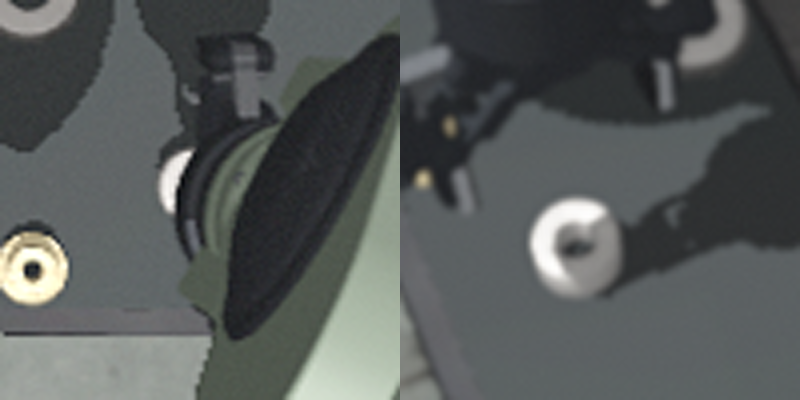

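The ring sits midway between the open fingers; it shows at (575,247) in the right crop. I'll descend and grip.

```bash
python3 -m crank '[{"dx":-0.0015,"dy":0,"dz":0.03,"ax":0,"ay":0,"az":0,"fingers":1},{"dx":0,"dy":0,"dz":0.02,"ax":0,"ay":0,"az":0,"fingers":1},{"dx":0,"dy":0,"dz":0.014,"ax":0,"ay":0,"az":0,"fingers":1},{"dx":0,"dy":0,"dz":0,"ax":0,"ay":0,"az":0,"fingers":1},{"dx":0,"dy":0,"dz":0,"ax":0,"ay":0,"az":0,"fingers":0}]' 40
python3 -m crank '[{"dx":0,"dy":0,"dz":0,"ax":0,"ay":0,"az":0,"fingers":-0.2},{"dx":0,"dy":0,"dz":0,"ax":0,"ay":0,"az":0,"fingers":-1},{"dx":0,"dy":0,"dz":0,"ax":0,"ay":0,"az":0,"fingers":-1},{"dx":0,"dy":0,"dz":0,"ax":0,"ay":0,"az":0,"fingers":-1},{"dx":0,"dy":0,"dz":0,"ax":0,"ay":0,"az":0,"fingers":-1}]' 40
python3 -c "
from h import *
report((.4594,-.170,.005))"
```

```text
time: 4.0
tool_pos: [0.4609, -0.1707, 0.0064]
tool_rot: [2.119, 2.317, 0.001]
contact_force: [0.5, 0.4, 0.3]
gripper_width: 0.859
gripper_force: 0.0
time: 4.5
tool_pos: [0.4598, -0.1701, 0.0051]
tool_rot: [2.12, 2.318, 0.0]
contact_force: [0.3, -0.5, -0.6]
gripper_width: 0.004
gripper_force: 0.0
t 4.50 world [ 459.8 -170.1    5.1] holder [-172.8   45.1    5.1] F(h) [-0.51 -0.27 -0.63] M [-0.    0.04  0.01] w 0.004 gf 0.0
turn left [0.0002 0.0001 0.0009] ('shift', array([ 0.2, -0.4,  0.1]))
```

The fingers shut on nothing, so I'll look again.

```bash
python3 -c "
from h import *
t=grab('top');s=grab('scene')
print(px('top',(.4598,-.1701,.005)),px('scene',(.4598,-.1701,.005)))
cv2.imwrite('pics/d.png',np.hstack([cv2.resize(t[230:330,290:390],(400,400),interpolation=2),cv2.resize(s[240:340,180:280],(400,400),interpolation=2)]))"
```

```text
[338.26315536 276.22008219] [223.36994076 303.96595719]
```

View pics/d.png

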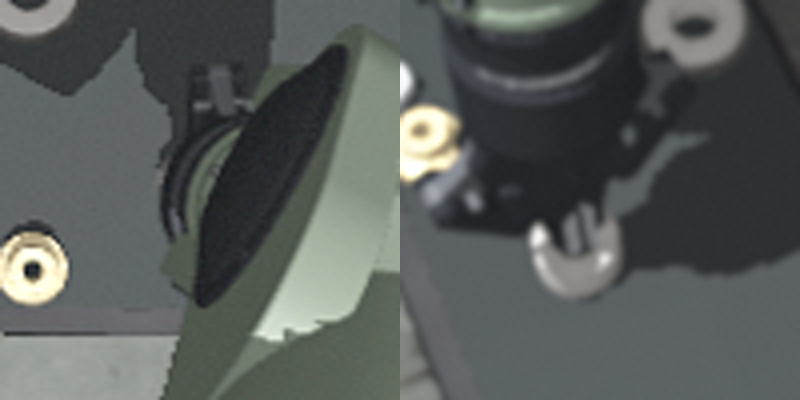

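The ring still shows at about (576,255) in the right crop, with the shut fingers over its bore. I'll open them a little and check by feel whether they are inside it.

```bash
for i in 1; do python3 -m crank '[{"dx":0,"dy":0,"dz":0,"ax":0,"ay":0,"az":0,"fingers":-0.7},{"dx":0,"dy":0,"dz":0,"ax":0,"ay":0,"az":0,"fingers":-0.7}]' 20; done
python3 -m crank '[{"dx":0,"dy":0,"dz":0,"ax":0,"ay":0,"az":0,"fingers":-0.5},{"dx":0,"dy":0,"dz":0,"ax":0,"ay":0,"az":0,"fingers":-0.5}]' 20
python3 -c "
from h import *
report()
s=grab('scene')
cv2.imwrite('pics/e.png',cv2.resize(s[270:325,195:265],None,fx=10,fy=10,interpolation=2))"
```

```text
time: 4.8
tool_pos: [0.4597, -0.1701, 0.0049]
tool_rot: [-2.12, -2.318, 0.0]
contact_force: [-0.1, -0.3, 0.9]
gripper_width: 0.153
gripper_force: 0.0
time: 5.0
tool_pos: [0.4597, -0.1701, 0.0049]
tool_rot: [-2.12, -2.318, -0.0]
contact_force: [0.7, -0.3, 0.3]
gripper_width: 0.25
gripper_force: 0.0
t 5.00 world [ 459.7 -170.1    4.9] holder [-172.8   45.2    4.9] F(h) [-0.33 -0.65  0.27] M [0.06 0.05 0.03] w 0.25 gf 0.0
turn left [-0.0001 -0.0001  0.0009]
```

View pics/e.png

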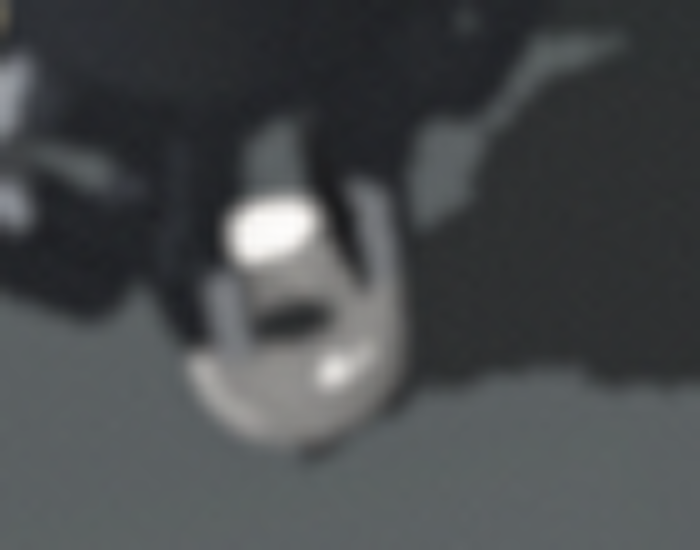

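```bash
python3 -c "
from h import *
P=np.array([.4597,-.1701,0])
for z in (.005,.015,.025,.035):
    print(z,[px('scene',P+s*np.array([.996,.088,0])*.0106+HX*k*.011+[0,0,z]).round(1) for s in(-1,1) for k in (-1,1)])
print([px('scene',np.array([.4595,-.17,z])+.02*d).round(1) for z in(0,.022) for d in (-HX,HX,-HY,HY)])"
```

```text
0.005 [array([221.1, 311.3]), array([215.6, 302.2]), array([231.1, 305.8]), array([225.5, 296.8])]
0.015 [array([220.6, 308.9]), array([215.1, 299.7]), array([230.7, 303.3]), array([225.1, 294.3])]
0.025 [array([220.2, 306.4]), array([214.6, 297.2]), array([230.3, 300.8]), array([224.7, 291.8])]
0.035 [array([219.7, 303.8]), array([214.1, 294.6]), array([229.9, 298.2]), array([224.2, 289.1])]
[array([228.5, 313.5]), array([218.5, 297.2]), array([232.6, 300.1]), array([214. , 310.4]), array([227.6, 308.1]), array([217.4, 291.6]), array([231.9, 294.6]), array([212.9, 305. ])]
```

The visible fingertips project to a height of about 28–30 mm, above the ring's top, although the TCP reads 5 mm. I'll open fully and lower step by step, watching the force.

```bash
python3 -m crank '[{"dx":0,"dy":0,"dz":0,"ax":0,"ay":0,"az":0,"fingers":1},{"dx":0,"dy":0,"dz":0,"ax":0,"ay":0,"az":0,"fingers":1},{"dx":0,"dy":0,"dz":0,"ax":0,"ay":0,"az":0,"fingers":1},{"dx":0,"dy":0,"dz":0.004,"ax":0,"ay":0,"az":0,"fingers":1},{"dx":0,"dy":0,"dz":0,"ax":0,"ay":0,"az":0,"fingers":1}]' 40 | egrep 'pos|force|width'
python3 -m crank '[{"dx":0,"dy":0,"dz":0.004,"ax":0,"ay":0,"az":0,"fingers":1},{"dx":0,"dy":0,"dz":0,"ax":0,"ay":0,"az":0,"fingers":1}]' | egrep 'pos|contact'
python3 -c "
from h import *
s=grab('scene')
cv2.imwrite('pics/f.png',cv2.resize(s[250:330,180:280],None,fx=7,fy=7,interpolation=2))"
```

```text
tool_pos: [0.4594, -0.17, 0.0005]
contact_force: [-0.1, 0.8, -0.3]
gripper_width: 1.002
gripper_force: 0.0
tool_pos: [0.4593, -0.1699, -0.0036]
contact_force: [0.3, 0.6, 0.0]
```

View pics/f.png

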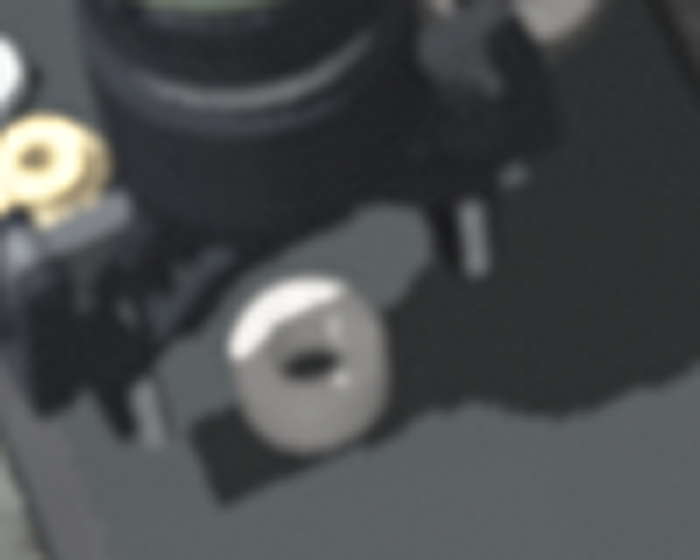

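```bash
python3 -c "
from h import *
P=np.array([.4593,-.1699,0])
for z in (0,.01,.02,.03,.04):
    print(z,[px('scene',P+s*np.array([.996,.088,0])*.0425+HX*k*.011+[0,0,z]).round(1) for s in(-1,1) for k in (-1,0)])
report()"
```

```text
0 [array([205.8, 321. ]), array([203.2, 316.3]), array([245.6, 298.9]), array([242.7, 294.5])]
0.01 [array([205.2, 318.6]), array([202.5, 313.9]), array([245.4, 296.4]), array([242.5, 292. ])]
0.02 [array([204.6, 316.2]), array([201.9, 311.5]), array([245.1, 293.8]), array([242.2, 289.4])]
0.03 [array([203.9, 313.8]), array([201.2, 309. ]), array([244.9, 291.2]), array([242. , 286.8])]
0.04 [array([203.3, 311.2]), array([200.5, 306.4]), array([244.7, 288.6]), array([241.7, 284.1])]
t 5.80 world [ 459.4 -170.    -3.4] holder [-172.7   45.4   -3.4] F(h) [ 0.25  0.19 -0.36] M [-0.01 -0.    0.  ] w 1.002 gf 0.0
turn left [-0.0006 -0.0004  0.0008]
```

The tips really are about 20 mm higher than the reported TCP implies. I'll find the desk by a guarded touch with the open fingers.

```bash
python3 -m crank '[{"dx":0,"dy":0,"dz":0.005,"ax":0,"ay":0,"az":0,"fingers":1},{"dx":0,"dy":0,"dz":0.005,"ax":0,"ay":0,"az":0,"fingers":1},{"dx":0,"dy":0,"dz":0.003,"ax":0,"ay":0,"az":0,"fingers":1}]' | egrep 'pos|contact'
python3 -m crank '[{"dx":0,"dy":0,"dz":0.002,"ax":0,"ay":0,"az":0,"fingers":1}]' | egrep 'pos|contact'
python3 -m crank '[{"dx":0,"dy":0,"dz":0.002,"ax":0,"ay":0,"az":0,"fingers":1}]' | egrep 'pos|contact'
```

```text
tool_pos: [0.4595, -0.17, -0.0166]
contact_force: [0.6, -0.9, 0.2]
tool_pos: [0.4594, -0.17, -0.0185]
contact_force: [-0.9, -0.5, -1.3]
tool_pos: [0.4596, -0.1701, -0.0203]
contact_force: [0.7, 0.4, -0.4]
```

```bash
for i in 1; do python3 -m crank '[{"dx":0,"dy":0,"dz":0.002,"ax":0,"ay":0,"az":0,"fingers":1},{"dx":0,"dy":0,"dz":0,"ax":0,"ay":0,"az":0,"fingers":1}]' | egrep 'pos|contact'; done
python3 -m crank '[{"dx":0,"dy":0,"dz":0.002,"ax":0,"ay":0,"az":0,"fingers":1},{"dx":0,"dy":0,"dz":0,"ax":0,"ay":0,"az":0,"fingers":1}]' | egrep 'pos|contact'
python3 -c "
from h import *
s=grab('scene')
cv2.imwrite('pics/g.png',cv2.resize(s[250:330,180:280],None,fx=7,fy=7,interpolation=2))"
```

```text
tool_pos: [0.4596, -0.1701, -0.0222]
contact_force: [-0.3, -0.6, -0.3]
tool_pos: [0.4597, -0.1701, -0.0241]
contact_force: [0.4, 0.3, -0.7]
```

View pics/g.png

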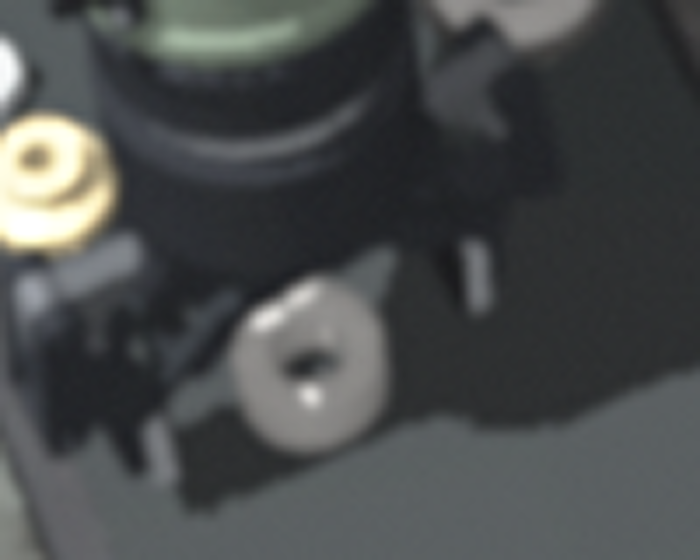

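The tips are now at about z = 10–15 mm, and the ring is centred between them at (313,365). I'll go on down to touch the desk.

```bash
R='egrep pos|contact'
python3 -m crank '[{"dx":0,"dy":0,"dz":0.003,"ax":0,"ay":0,"az":0,"fingers":1},{"dx":0,"dy":0,"dz":0.002,"ax":0,"ay":0,"az":0,"fingers":1},{"dx":0,"dy":0,"dz":0,"ax":0,"ay":0,"az":0,"fingers":1}]' | egrep 'pos|contact'
python3 -m crank '[{"dx":0,"dy":0,"dz":0.002,"ax":0,"ay":0,"az":0,"fingers":1},{"dx":0,"dy":0,"dz":0,"ax":0,"ay":0,"az":0,"fingers":1}]' | egrep 'pos|contact'
```

```text
tool_pos: [0.4595, -0.17, -0.0294]
contact_force: [-0.4, 0.0, -0.6]
tool_pos: [0.4596, -0.1701, -0.0312]
contact_force: [0.1, -0.1, 0.3]
```

```bash
python3 -m crank '[{"dx":0,"dy":0,"dz":0.0015,"ax":0,"ay":0,"az":0,"fingers":1},{"dx":0,"dy":0,"dz":0,"ax":0,"ay":0,"az":0,"fingers":1}]' | egrep 'pos|contact'
python3 -m crank '[{"dx":0,"dy":0,"dz":0.0015,"ax":0,"ay":0,"az":0,"fingers":1},{"dx":0,"dy":0,"dz":0,"ax":0,"ay":0,"az":0,"fingers":1}]' | egrep 'pos|contact'
```

```text
tool_pos: [0.4596, -0.1701, -0.0327]
contact_force: [-0.0, -0.3, 0.4]
tool_pos: [0.4597, -0.1701, -0.0341]
contact_force: [0.0, 0.2, -0.1]
```

```bash
python3 -m crank '[{"dx":0,"dy":0,"dz":0.0015,"ax":0,"ay":0,"az":0,"fingers":1},{"dx":0,"dy":0,"dz":0,"ax":0,"ay":0,"az":0,"fingers":1}]' | egrep 'pos|contact'
```

```text
tool_pos: [0.4598, -0.1702, -0.0354]
contact_force: [0.5, 0.8, 1.8]
```

Contact comes at a TCP reading of −35 mm, so the reported z is about 22 mm low. I'll raise by 17 mm and grip.

```bash
python3 -m crank '[{"dx":0,"dy":0,"dz":-0.01,"ax":0,"ay":0,"az":0,"fingers":1},{"dx":0,"dy":0,"dz":-0.007,"ax":0,"ay":0,"az":0,"fingers":0.4},{"dx":0,"dy":0,"dz":0,"ax":0,"ay":0,"az":0,"fingers":0.1},{"dx":0,"dy":0,"dz":0,"ax":0,"ay":0,"az":0,"fingers":-0.2},{"dx":0,"dy":0,"dz":0,"ax":0,"ay":0,"az":0,"fingers":-0.2}]' 50 | egrep 'pos|force|width'
python3 -m crank '[{"dx":0,"dy":0,"dz":0,"ax":0,"ay":0,"az":0,"fingers":-0.4},{"dx":0,"dy":0,"dz":0,"ax":0,"ay":0,"az":0,"fingers":-1},{"dx":0,"dy":0,"dz":0,"ax":0,"ay":0,"az":0,"fingers":-1}]' 50 | egrep 'time|pos|force|width'
```

```text
tool_pos: [0.4601, -0.1703, -0.0179]
contact_force: [-0.6, 1.2, 7.4]
gripper_width: 0.436
gripper_force: 49.5
time: 8.65
tool_pos: [0.4601, -0.1703, -0.0179]
contact_force: [-1.3, 1.1, 8.9]
gripper_width: 0.44
gripper_force: 49.5
```

```bash
python3 -m crank '[{"dx":0,"dy":0,"dz":-0.025,"ax":0,"ay":0,"az":0,"fingers":-1},{"dx":0,"dy":0,"dz":-0.025,"ax":0,"ay":0,"az":0,"fingers":-1},{"dx":0.02,"dy":0.009,"dz":0,"ax":0,"ay":0,"az":0,"fingers":-1},{"dx":0.03,"dy":0.018,"dz":0,"ax":0,"ay":0,"az":0,"fingers":-1},{"dx":0.03,"dy":0.018,"dz":0,"ax":0,"ay":0,"az":0,"fingers":-1}]' >/dev/null
python3 -m crank '[{"dx":0.03,"dy":0,"dz":0,"ax":0,"ay":0,"az":0,"fingers":-1},{"dx":0.02,"dy":0,"dz":0,"ax":0,"ay":0,"az":0,"fingers":-1},{"dx":0,"dy":0,"dz":0,"ax":0,"ay":0,"az":0,"fingers":-1},{"dx":0,"dy":0,"dz":0,"ax":0,"ay":0,"az":0,"fingers":-1}]' >/dev/null
python3 -c "
from h import *
report(O-HX*.03+[0,0,.02])
t=grab('top');s=grab('scene')
cv2.imwrite('pics/h.png',np.hstack([cv2.resize(t[215:315,215:315],(400,400),interpolation=2),cv2.resize(s[180:280,160:260],(400,400),interpolation=2)]))"
```

```text
t 9.55 world [492.7 -36.6  31.2] holder [-42.7   0.6  31.2] F(h) [ 0.35  0.44 -0.76] M [-0.05  0.03  0.02] w 0.442 gf 51.2
turn left [-0.0007  0.0003  0.0018] ('shift', array([12.7,  0.6, 11.2]))
```

View pics/h.png

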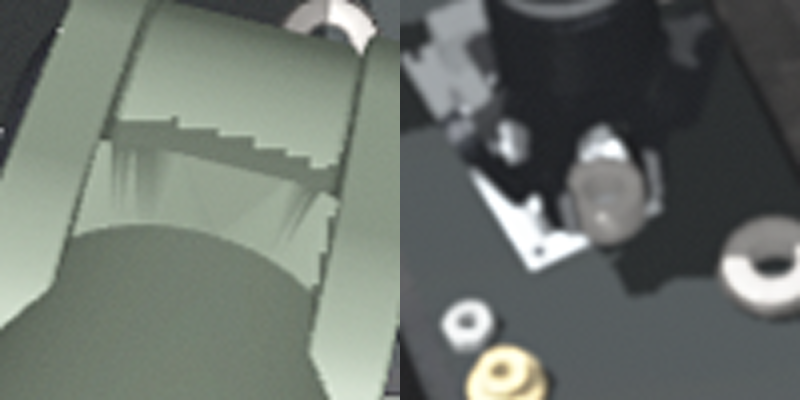

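The ring is held at (605,200) in the right crop, in front of the nose. That was the last picture, so the rest goes by numbers and feel. I'll lower the ring so its bottom is at about 38 mm and approach the follower.

```bash
python3 -m crank '[{"dx":0.01,"dy":0.0006,"dz":0.006,"ax":0,"ay":0,"az":0.0018,"fingers":-1},{"dx":0.015,"dy":0,"dz":0.005,"ax":0,"ay":0,"az":0,"fingers":-1},{"dx":0.015,"dy":0,"dz":0,"ax":0,"ay":0,"az":0,"fingers":-1},{"dx":0.003,"dy":0,"dz":0,"ax":0,"ay":0,"az":0,"fingers":-1},{"dx":0,"dy":0,"dz":0,"ax":0,"ay":0,"az":0,"fingers":-1}]' >/dev/null
python3 -c "
from h import *
report()"
for i in 1; do python3 -m crank '[{"dx":0.004,"dy":0,"dz":0,"ax":0,"ay":0,"az":0,"fingers":-1},{"dx":0.004,"dy":0,"dz":0,"ax":0,"ay":0,"az":0,"fingers":-1}]'>/dev/null; done; python3 -c "
from h import *
report()"
python3 -m crank '[{"dx":0.003,"dy":0,"dz":0,"ax":0,"ay":0,"az":0,"fingers":-1}]'>/dev/null;  python3 -c "
from h import *
report()"
python3 -m crank '[{"dx":0.003,"dy":0,"dz":0,"ax":0,"ay":0,"az":0,"fingers":-1}]'>/dev/null;  python3 -c "
from h import *
report()"
```

```text
t 10.15 world [489.6   7.2  20.4] holder [ 1.2 -0.2 20.4] F(h) [ 0.35 -0.66 -1.71] M [-0.03 -0.03 -0.04] w 0.439 gf 51.2
turn left [-0.0003  0.0002  0.0009] 
t 10.35 world [489.4  14.2  20.7] holder [ 8.2 -0.7 20.7] F(h) [-0.12 -0.03 -0.84] M [-0.08  0.02  0.03] w 0.438 gf 51.2
turn left [ 0.0005  0.0002 -0.0015] 
t 10.45 world [489.   17.3  20.6] holder [11.3 -0.5 20.6] F(h) [-0.31 -0.03 -1.01] M [ 0.04 -0.08  0.02] w 0.437 gf 51.2
turn left [ 0.0003  0.     -0.0012] 
t 10.55 world [488.7  19.9  20.6] holder [13.9 -0.5 20.6] F(h) [-2.94 -0.57 -1.66] M [-0.65 -0.01 -0.  ] w 0.439 gf 51.2
turn left [ 0.0001  0.0012 -0.0013]
```

Contact came at x ≈ 13 against an expected 12, so the frame is good to about 1 mm. Pushing the follower back about 40 mm.

```bash
python3 -m crank '[{"dx":0.008,"dy":0,"dz":0,"ax":0,"ay":0,"az":0,"fingers":-1},{"dx":0.01,"dy":0,"dz":0,"ax":0,"ay":0,"az":0,"fingers":-1},{"dx":0.01,"dy":0,"dz":0,"ax":0,"ay":0,"az":0,"fingers":-1},{"dx":0.009,"dy":0,"dz":0,"ax":0,"ay":0,"az":0,"fingers":-1},{"dx":0.003,"dy":0,"dz":0,"ax":0,"ay":0,"az":0,"fingers":-1}]' >/dev/null
python3 -m crank '[{"dx":0,"dy":0,"dz":0,"ax":0,"ay":0,"az":0,"fingers":-1},{"dx":0,"dy":0,"dz":0,"ax":0,"ay":0,"az":0,"fingers":-1}]' >/dev/null
python3 -c "
from h import *
report()"
```

```text
t 11.25 world [485.2  59.8  20.6] holder [53.9 -0.4 20.6] F(h) [-5.34  0.91 -0.62] M [-1.31  0.05  0.09] w 0.437 gf 51.3
turn left [-0.0001  0.0022 -0.0006]
```

```bash
python3 -m crank '[{"dx":0,"dy":0,"dz":0.005,"ax":0,"ay":0,"az":0,"fingers":-1},{"dx":0,"dy":0,"dz":0.006,"ax":0,"ay":0,"az":0,"fingers":-1},{"dx":0,"dy":0,"dz":0.005,"ax":0,"ay":0,"az":0,"fingers":-1}]' >/dev/null
python3 -c "
from h import *
report()"
python3 -m crank '[{"dx":0,"dy":0,"dz":0.005,"ax":0,"ay":0,"az":0,"fingers":-1},{"dx":0,"dy":0,"dz":0.004,"ax":0,"ay":0,"az":0,"fingers":-1}]' >/dev/null
python3 -c "
from h import *
report()"
python3 -m crank '[{"dx":0,"dy":0,"dz":0.003,"ax":0,"ay":0,"az":0,"fingers":-1},{"dx":0,"dy":0,"dz":0.001,"ax":0,"ay":0,"az":0,"fingers":-1}]' >/dev/null
python3 -c "
from h import *
report()"
```

```text
t 11.55 world [486.2  59.6   4.8] holder [53.7 -1.4  4.8] F(h) [-6.79  0.41  1.64] M [-1.26 -0.13  0.02] w 0.436 gf 51.5
turn left [ 0.0018  0.0022 -0.0011] 
t 11.75 world [486.1  59.6  -4.2] holder [53.7 -1.4 -4.2] F(h) [-6.18 -0.91  1.62] M [-1.25 -0.09  0.01] w 0.436 gf 51.5
turn left [ 0.0016  0.0022 -0.0011] 
t 11.95 world [486.   59.6  -8.3] holder [53.7 -1.2 -8.3] F(h) [-6.82 -0.06  2.56] M [-1.25 -0.03  0.07] w 0.44 gf 51.5
turn left [ 0.0013  0.0021 -0.0011]
```

```bash
python3 -m crank '[{"dx":0,"dy":-0.0006,"dz":0.001,"ax":0,"ay":0,"az":0,"fingers":-1},{"dx":0,"dy":0,"dz":0.001,"ax":0,"ay":0,"az":0,"fingers":-1}]' >/dev/null
python3 -c "
from h import *
report()"
python3 -m crank '[{"dx":0,"dy":0,"dz":0.001,"ax":0,"ay":0,"az":0,"fingers":-1},{"dx":0,"dy":0,"dz":0,"ax":0,"ay":0,"az":0,"fingers":-1}]' >/dev/null
python3 -c "
from h import *
report()"
python3 -m crank '[{"dx":0,"dy":0,"dz":0.001,"ax":0,"ay":0,"az":0,"fingers":-1},{"dx":0,"dy":0,"dz":0,"ax":0,"ay":0,"az":0,"fingers":-1}]' >/dev/null
python3 -c "
from h import *
report()"
```

```text
t 12.15 world [485.8  59.5 -10. ] holder [ 53.6  -1.  -10. ] F(h) [-6.32 -0.7   1.55] M [-1.22 -0.11 -0.01] w 0.439 gf 51.5
turn left [ 0.0021  0.0022 -0.0011] 
t 12.35 world [485.7  59.5 -11.1] holder [ 53.6  -0.9 -11.1] F(h) [-5.67 -0.93  1.01] M [-1.23 -0.21 -0.04] w 0.437 gf 51.5
turn left [ 0.0019  0.0022 -0.0012] 
t 12.55 world [485.7  59.5 -12. ] holder [ 53.6  -0.9 -12. ] F(h) [-5.96 -0.39  0.92] M [-1.23 -0.17 -0.03] w 0.437 gf 51.5
turn left [ 0.0019  0.0022 -0.0012]
```

```bash
python3 -m crank '[{"dx":0,"dy":0,"dz":0.0008,"ax":0,"ay":0,"az":0,"fingers":-1},{"dx":0,"dy":0,"dz":0,"ax":0,"ay":0,"az":0,"fingers":-1}]' >/dev/null
python3 -c "
from h import *
report()"
python3 -m crank '[{"dx":0,"dy":0,"dz":0.0008,"ax":0,"ay":0,"az":0,"fingers":-1},{"dx":0,"dy":0,"dz":0,"ax":0,"ay":0,"az":0,"fingers":-1}]' >/dev/null
python3 -c "
from h import *
report()"
```

```text
t 12.75 world [485.7  59.6 -12.8] holder [ 53.7  -0.9 -12.8] F(h) [-6.92 -0.52  1.93] M [-1.18 -0.19  0.  ] w 0.439 gf 51.5
turn left [ 0.0018  0.0021 -0.0011] 
t 12.95 world [485.7  59.6 -12.9] holder [ 53.7  -1.  -12.9] F(h) [-5.42  2.29 10.32] M [-1.24  0.32  0.05] w 0.436 gf 52.3
turn left [ 0.0021  0.0021 -0.001 ]
```

On the floor. I'll ease the contact, then slide forward 6 mm, still clear of the farthest possible stop position.

```bash
cat >> h.py <<'E'
def chk(lim=2.5):
    s=manip.state();x,y,z=RH@(s['tool_pos']-O)*1e3;F=RH@s['contact_force'];e=F[0]+3+3.7*(x-13)/46
    print('x %.2f y %.2f z %.2f F %s excess %.2f'%(x,y,z,F.round(2),e))
    raise SystemExit(int(e>lim or F[2]>12 or abs(F[1])>8))
E
python3 -m crank '[{"dx":0,"dy":0,"dz":-0.0006,"ax":0,"ay":0,"az":0,"fingers":-1},{"dx":0,"dy":0,"dz":0,"ax":0,"ay":0,"az":0,"fingers":-1}]' >/dev/null;python3 -c "from h import *;chk()"
python3 -m crank '[{"dx":-0.001,"dy":0,"dz":0,"ax":0,"ay":0,"az":0,"fingers":-1},{"dx":-0.001,"dy":0,"dz":0,"ax":0,"ay":0,"az":0,"fingers":-1}]' >/dev/null;python3 -c "from h import *;chk()"
python3 -m crank '[{"dx":-0.001,"dy":0,"dz":0,"ax":0,"ay":0,"az":0,"fingers":-1},{"dx":-0.001,"dy":0,"dz":0,"ax":0,"ay":0,"az":0,"fingers":-1}]' >/dev/null;python3 -c "from h import *;chk()"
python3 -m crank '[{"dx":-0.001,"dy":0,"dz":0,"ax":0,"ay":0,"az":0,"fingers":-1},{"dx":-0.001,"dy":0,"dz":0,"ax":0,"ay":0,"az":0,"fingers":-1}]' >/dev/null;python3 -c "from h import *;chk()"
```

```text
x 53.65 y -0.96 z -12.84 F [-6.04  0.56  2.69] excess 0.23
x 52.49 y -0.96 z -12.85 F [-3.18 -0.41  5.75] excess 3.00
x 50.62 y -0.94 z -12.86 F [-2.51 -0.45  4.97] excess 3.51
x 48.65 y -0.94 z -12.86 F [-3.19 -0.48  5.64] excess 2.67
```

```bash
C='from h import *;chk(5.3)'
python3 -m crank '[{"dx":-0.001,"dy":0,"dz":-0.0002,"ax":0,"ay":0,"az":0,"fingers":-1},{"dx":-0.001,"dy":0,"dz":0,"ax":0,"ay":0,"az":0,"fingers":-1}]' >/dev/null;python3 -c "$C" &&
python3 -m crank '[{"dx":-0.0005,"dy":0,"dz":0,"ax":0,"ay":0,"az":0,"fingers":-1}]' >/dev/null&&python3 -c "$C" &&
python3 -m crank '[{"dx":-0.0005,"dy":0,"dz":0,"ax":0,"ay":0,"az":0,"fingers":-1}]' >/dev/null&&python3 -c "$C" &&
python3 -m crank '[{"dx":-0.0005,"dy":0,"dz":0,"ax":0,"ay":0,"az":0,"fingers":-1}]' >/dev/null&&python3 -c "$C" &&
python3 -m crank '[{"dx":-0.0005,"dy":0,"dz":0,"ax":0,"ay":0,"az":0,"fingers":-1}]' >/dev/null&&python3 -c "$C" &&
python3 -m crank '[{"dx":-0.0005,"dy":0,"dz":0,"ax":0,"ay":0,"az":0,"fingers":-1}]' >/dev/null&&python3 -c "$C" &&
python3 -m crank '[{"dx":-0.0005,"dy":0,"dz":0,"ax":0,"ay":0,"az":0,"fingers":-1}]' >/dev/null&&python3 -c "$C" &&
python3 -m crank '[{"dx":-0.0005,"dy":0,"dz":0,"ax":0,"ay":0,"az":0,"fingers":-1}]' >/dev/null&&python3 -c "$C" &&
python3 -m crank '[{"dx":-0.0005,"dy":0,"dz":0,"ax":0,"ay":0,"az":0,"fingers":-1}]' >/dev/null&&python3 -c "$C" &&
python3 -m crank '[{"dx":-0.0005,"dy":0,"dz":0,"ax":0,"ay":0,"az":0,"fingers":-1}]' >/dev/null&&python3 -c "$C" &&
python3 -m crank '[{"dx":-0.0005,"dy":0,"dz":0,"ax":0,"ay":0,"az":0,"fingers":-1}]' >/dev/null&&python3 -c "$C" &&
python3 -m crank '[{"dx":-0.0005,"dy":0,"dz":0,"ax":0,"ay":0,"az":0,"fingers":-1}]' >/dev/null&&python3 -c "$C" &&
python3 -m crank '[{"dx":-0.0005,"dy":0,"dz":0,"ax":0,"ay":0,"az":0,"fingers":-1}]' >/dev/null&&python3 -c "$C" &&
python3 -m crank '[{"dx":-0.0005,"dy":0,"dz":0,"ax":0,"ay":0,"az":0,"fingers":-1}]' >/dev/null&&python3 -c "$C"
```

```text
x 46.35 y -0.93 z -12.86 F [-2.75 -1.35  4.41] excess 2.93
x 45.92 y -0.91 z -12.85 F [-1.93 -1.91  5.81] excess 3.72
x 45.44 y -0.89 z -12.87 F [-2.14 -1.11  6.26] excess 3.46
x 44.96 y -0.89 z -12.87 F [-3.04 -1.46  5.55] excess 2.53
x 44.47 y -0.93 z -12.85 F [-2.26 -1.22  5.38] excess 3.27
x 44.00 y -0.93 z -12.85 F [-2.5  -1.62  5.17] excess 2.99
x 43.52 y -0.92 z -12.85 F [-1.74 -1.83  6.21] excess 3.71
x 43.04 y -0.92 z -12.84 F [-2.94 -1.76  5.11] excess 2.48
x 42.57 y -0.90 z -12.87 F [-2.09 -2.29  6.64] excess 3.28
x 42.08 y -0.91 z -12.86 F [-1.23 -2.67  4.42] excess 4.11
x 41.57 y -0.92 z -12.87 F [-1.89 -2.3   6.4 ] excess 3.41
x 41.09 y -0.93 z -12.87 F [-2.2  -1.43  5.12] excess 3.06
x 40.62 y -0.91 z -12.87 F [-1.87 -1.75  4.85] excess 3.35
x 40.13 y -0.93 z -12.87 F [-2.15 -0.83  4.97] excess 3.04
```

```bash
C='from h import *;chk(5.3)'
python3 -m crank '[{"dx":-0.0005,"dy":0.0003,"dz":-0.0001,"ax":0,"ay":0,"az":0,"fingers":-1}]' >/dev/null&&python3 -c "$C" &&
python3 -m crank '[{"dx":-0.0005,"dy":0,"dz":0,"ax":0,"ay":0,"az":0,"fingers":-1}]' >/dev/null&&python3 -c "$C" &&
python3 -m crank '[{"dx":-0.0005,"dy":0,"dz":0,"ax":0,"ay":0,"az":0,"fingers":-1}]' >/dev/null&&python3 -c "$C" &&
python3 -m crank '[{"dx":-0.0005,"dy":0,"dz":0,"ax":0,"ay":0,"az":0,"fingers":-1}]' >/dev/null&&python3 -c "$C" &&
python3 -m crank '[{"dx":-0.0005,"dy":0,"dz":0,"ax":0,"ay":0,"az":0,"fingers":-1}]' >/dev/null&&python3 -c "$C" &&
python3 -m crank '[{"dx":-0.0005,"dy":0,"dz":0,"ax":0,"ay":0,"az":0,"fingers":-1}]' >/dev/null&&python3 -c "$C" &&
python3 -m crank '[{"dx":-0.0005,"dy":0,"dz":0,"ax":0,"ay":0,"az":0,"fingers":-1}]' >/dev/null&&python3 -c "$C" &&
python3 -m crank '[{"dx":-0.0005,"dy":0,"dz":0,"ax":0,"ay":0,"az":0,"fingers":-1}]' >/dev/null&&python3 -c "$C" &&
python3 -m crank '[{"dx":-0.0005,"dy":0,"dz":0,"ax":0,"ay":0,"az":0,"fingers":-1}]' >/dev/null&&python3 -c "$C" &&
python3 -m crank '[{"dx":-0.0005,"dy":0,"dz":0,"ax":0,"ay":0,"az":0,"fingers":-1}]' >/dev/null&&python3 -c "$C" &&
python3 -m crank '[{"dx":-0.0005,"dy":0,"dz":0,"ax":0,"ay":0,"az":0,"fingers":-1}]' >/dev/null&&python3 -c "$C" &&
python3 -m crank '[{"dx":-0.0005,"dy":0,"dz":0,"ax":0,"ay":0,"az":0,"fingers":-1}]' >/dev/null&&python3 -c "$C" &&
python3 -m crank '[{"dx":-0.0005,"dy":0,"dz":0,"ax":0,"ay":0,"az":0,"fingers":-1}]' >/dev/null&&python3 -c "$C" &&
python3 -m crank '[{"dx":-0.0005,"dy":0,"dz":0,"ax":0,"ay":0,"az":0,"fingers":-1}]' >/dev/null&&python3 -c "$C" &&
python3 -m crank '[{"dx":-0.0005,"dy":0,"dz":0,"ax":0,"ay":0,"az":0,"fingers":-1}]' >/dev/null&&python3 -c "$C" &&
python3 -m crank '[{"dx":-0.0005,"dy":0,"dz":0,"ax":0,"ay":0,"az":0,"fingers":-1}]' >/dev/null&&python3 -c "$C" &&
python3 -m crank '[{"dx":-0.0005,"dy":0,"dz":0,"ax":0,"ay":0,"az":0,"fingers":-1}]' >/dev/null&&python3 -c "$C" &&
python3 -m crank '[{"dx":-0.0005,"dy":0,"dz":0,"ax":0,"ay":0,"az":0,"fingers":-1}]' >/dev/null&&python3 -c "$C"
```

```text
x 39.57 y -0.95 z -12.84 F [-1.65 -1.38  4.4 ] excess 3.49
x 39.11 y -0.88 z -12.88 F [-2.27 -1.89  5.83] excess 2.83
x 38.60 y -0.92 z -12.85 F [-2.03 -2.74  5.99] excess 3.03
x 38.10 y -0.93 z -12.86 F [-2.15 -1.5   5.16] excess 2.87
x 37.62 y -0.94 z -12.86 F [-1.42 -1.32  4.83] excess 3.56
x 37.14 y -0.95 z -12.85 F [-1.38 -1.97  5.47] excess 3.56
x 36.64 y -0.95 z -12.87 F [-0.98 -1.4   5.55] excess 3.92
x 36.15 y -0.93 z -12.87 F [-2.4  -1.88  5.24] excess 2.46
x 35.67 y -0.93 z -12.85 F [-1.   -2.45  5.89] excess 3.83
x 35.18 y -0.93 z -12.87 F [-1.41 -2.73  5.51] excess 3.37
x 34.82 y -0.91 z -12.87 F [-0.23 -1.25  5.78] excess 4.52
x 34.84 y -0.92 z -12.87 F [ 2.15 -1.91  5.89] excess 6.91
```

The stop is felt at x ≈ 34.8, with the motion stalled and about 3.5 N on the screw. I'll release gently, then lift straight up.

```bash
python3 -m crank '[{"dx":0,"dy":0,"dz":0,"ax":0,"ay":0,"az":0,"fingers":-1},{"dx":0,"dy":0,"dz":0,"ax":0,"ay":0,"az":0,"fingers":-1}]' 20|egrep 'contact|gripper'
python3 -m crank '[{"dx":0,"dy":0,"dz":0,"ax":0,"ay":0,"az":0,"fingers":0},{"dx":0,"dy":0,"dz":0,"ax":0,"ay":0,"az":0,"fingers":0.2},{"dx":0,"dy":0,"dz":0,"ax":0,"ay":0,"az":0,"fingers":0.4}]' |egrep 'pos|contact|gripper'
python3 -m crank '[{"dx":0,"dy":0,"dz":0,"ax":0,"ay":0,"az":0,"fingers":0.5},{"dx":0,"dy":0,"dz":-0.01,"ax":0,"ay":0,"az":0,"fingers":0.5},{"dx":0,"dy":0,"dz":-0.02,"ax":0,"ay":0,"az":0,"fingers":0.5},{"dx":0,"dy":0,"dz":-0.04,"ax":0,"ay":0,"az":0,"fingers":0.5},{"dx":0,"dy":0,"dz":-0.05,"ax":0,"ay":0,"az":0,"fingers":0.5}]'
```

```text
contact_force: [1.2, 0.6, 5.8]
gripper_width: 0.442
gripper_force: 52.0
tool_pos: [0.4855, 0.04, -0.0138]
contact_force: [0.2, 0.0, 0.2]
gripper_width: 0.698
gripper_force: 0.0
time: 17.45
tool_pos: [0.4847, 0.0397, 0.1072]
tool_rot: [-2.12, -2.314, 0.004]
contact_force: [1.9, -0.1, -0.3]
gripper_width: 0.752
gripper_force: 0.0
```

```bash
python3 -m crank '[{"dx":-0.04,"dy":0.02,"dz":-0.03,"ax":0,"ay":0,"az":0,"fingers":0.5},{"dx":-0.04,"dy":0.02,"dz":-0.03,"ax":0,"ay":0,"az":0,"fingers":0.5},{"dx":-0.04,"dy":-0.03,"dz":-0.03,"ax":0,"ay":0,"az":0,"fingers":0.5},{"dx":-0.04,"dy":-0.03,"dz":0,"ax":0,"ay":0,"az":0,"fingers":0.5},{"dx":-0.04,"dy":-0.03,"dz":0,"ax":0,"ay":0,"az":0,"fingers":0.5}]' >/dev/null
python3 -m crank '[{"dx":-0.04,"dy":-0.02,"dz":0,"ax":0,"ay":0,"az":0,"fingers":0.5},{"dx":-0.04,"dy":0,"dz":0,"ax":0,"ay":0,"az":0,"fingers":0.5},{"dx":-0.04,"dy":0,"dz":0,"ax":0,"ay":0,"az":0,"fingers":0.5},{"dx":0,"dy":0,"dz":0,"ax":0,"ay":0,"az":0,"fingers":0.5}]' | egrep 'time|pos'
python3 - <<'E'
from h import *
W=lambda x,y,z:O+HX*x+HY*y+np.array([0,0,z])
for n in('top','scene'):
    a=cv2.imread(f'pics/{n}0.png');b=grab(n);cv2.imwrite(f'pics/{n}9.png',b)
    p=np.array([px(n,W(x*.001,y*.001,z*.001)) for x in(32,46) for y in(-18,18) for z in(62,71)])
    (x0,y0),(x1,y1)=p.min(0).astype(int)-1,p.max(0).astype(int)+2
    reg=b[y0-20:y1+20,x0-25:x1+25];m=cv2.matchTemplate(reg,a[y0:y1,x0:x1],cv2.TM_CCOEFF_NORMED)
    _,v,_,l=cv2.minMaxLoc(m);print(n,'follower shift',np.array(l)-[25,20],'score',round(v,2),'expected',(px(n,W(.0538,0,.062))-px(n,W(.032,0,.062))).round(1),px(n,W(.0338,0,.016)).round())
    d=cv2.absdiff(a,b).max(2)>60;print('changed px near start ring',d[262:292,325:355].sum() if n=='top' else d[286:316,210:238].sum())
    print(cv2.cvtColor(b,cv2.COLOR_BGR2GRAY)[tuple(slice(int(c)-12,int(c)+13,2) for c in px(n,W(.0338,0,.027))[::-1])])
E
```

```text
time: 18.35
tool_pos: [0.4455, -0.2785, 0.189]
top follower shift [-11   1] score 0.66 expected [-10.9   0.8] [240. 262.]
changed px near start ring 241
[[189 189 166 165 158 158 148 144 142 139 138 143 145]
 [146 143 142 140 140 124 133 133 163 185 184 182 183]
 [185 182 182 159 154 152 155 155 147 160 186 184 186]
 [ 95 112 171 152 160 161 165 160 152 147 159 179 178]
 [103 105 151 159 151 157 178 175 139 140 121 157 198]
 [111 123 155 161 153 185 185 157 151 151 151 143 233]
 [117 121 154 151 162 180 179 171 155 155 152 197 237]
 [134 122 152 154 140 187 185 178 152 152 150 236 237]
 [139 102 156 157 149 138 169 162 142 136 162 250 255]
 [143 102 147 154 157 156 154 154 155 148 223 255 255]
 [146 101 163 172 153 156 154 155 145 177 255 255 255]
 [142 142 182 184 182 181 181 183 187 181 197 194 191]
 [151 149 142 140 139 137 142 139 141 210 255 249 232]]
scene follower shift [ 2 20] score 0.53 expected [-4.5 -6.7] [196. 218.]
changed px near start ring 330
[[ 29  45  41  34  65 117 129 127 112 109 110 103  98]
 [ 22  42  44  36  55 105 128 129 123 120 119 116 109]
 [ 39  39  44  37  47 104 128 128 126 125 124 121 116]
 [ 87  99  84  37  39 101 125 128 127 125 125 121 121]
 [109 133 126  46  36  83 120 129 127 125 125 123 121]
 [101 105  94  52  61 106 123 127 126 125 124 123 121]
 [111  79  87  88 101 165 170 156 137 128 124 124 121]
 [114  66  78 101 111 155 182 190 186 171 153 140 130]
 [123  93  66  71 103 127 141 154 170 182 187 185 183]
 [135 115  67  44  54  94 118 129 133 140 149 159 166]
 [151 126  73  45  53  69  76  93 108 122 126 126 125]
 [163 141  79  48  49  56  65  69  64  70  84  97 105]
 [162 152  81  50  48  48  51  55  65  67  67  63  56]]
```

The top view shows the follower shifted by (−11, 1) px against an expected (−10.9, 0.8), so it is being held back by the ring at the stop. Handing in.

```bash
python3 -c "
from rig import manip
print(manip.job_done())"
```

```text
the job is handed in; nothing more can be done
None
```

I loaded the small ring, slid it under the tongue until I felt the stop screw (about 3.5 N) and released it. The last top view shows the follower held back where the clamped ring should keep it; the job is handed in, but no verdict came back.

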